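# Throw the toggle clamp on a glued picture frame with the extension bar

### The arm

A 6-joint arm with a two-finger parallel gripper is mounted at the origin on a cart in front of the work surface, level with it; the furniture and walls round the work are solid. World frame = base frame: x ahead of the robot, y to its left, z up, the work surface at z = 0. Lengths are in m, angles in degrees, forces in N, time in s.
With the tool pointing down it reaches from about 0.4 to 0.825 m from the base axis. Payload 7 kg.
Tool frame: the origin (TCP) lies between the finger pads; the fingertips stand 19 mm ahead of it and the grasp point (between the pads) is the TCP; y points along the fingers, x is the direction in which the jaws open and shut, and the axes are right-handed (so a half turn about y gives the same grasp; the last joint's range is limited). The gripper opens to 88 mm and grips with 3 to 60 N. Pads are 19 mm wide; open, the fingers measure 130 mm over their backs; the gripper's body (78 mm by 193 mm) begins 47 mm behind the grasp point.
Start: joints at [-54.425, 20.546, 0.682, 0, -70.136, -16.507], TCP at [0.22, -0.638, 0.246] pointing down, gripper open.
Joint ranges: [-176.03, 176.03], [-82.01, 121.73], [-58.28, 71.71], [-173.87, 95.51], [-174.79, -0.11], [-173.66, 173.66]. Speed limits (degrees/s): [136.94, 136.94, 172.46, 180, 180, 180].

### API

Orientations are given as [roll, pitch, yaw] about the fixed x, y, z axes, in that order (R = Rz(yaw) Ry(pitch) Rx(roll)).
In Python, from plant import r gives the robot as it stands. The module is installed in compiled form; this text tells all that it offers.
- The arm moves only by the tool jog_arm, never from a script. Its argument "steps" is a list of rows, each a list of 5 numbers: the closure, from 0 (fully open) to 1 (shut), then the shift along the tool's x, y, z in m, then the turn about the tool's y in degrees. In form: [[jaw, x, y, z, turn], ...]. A call has 1 to 12 rows; each row shifts and turns the commanded pose from where the row before left it, along the tool's axes as they then stand; what a row does not reach is not made up. A row lasts 1/12 s, in which the tool goes at most 41.7 mm and 7.16 degrees, less where a joint would pass 70% of its speed; a pose out of reach is approached as far as the arm can. A call with a gripper value outside its range is refused whole. The fingers move at their own pace and stop on an object; "squeeze" is the grip in N (left out, the last holds). Time passes only in rows, so rows that do not move let the fingers close. It gives the time, the measured TCP pose, the force and the opening at its end, in the units of the state.
- r.get_state(): the state, without advancing time (a new reading comes with each control period).
- r.capture(name): name is "scene" or "top"; returns a dict with "image" (420x560x3 uint8, red, green, blue), "vfov" (degrees; the focal length in pixels is half the picture's height over the tangent of half this angle, whatever the lens; pixels are square), "cx", "cy" (the principal point, pixels), "R" (3x3) and "t" (3): a world point X has camera coordinates R X + t. Camera axes: x right, y down, z forward; pixel columns grow to the right and rows downward; lengths in m; the calibration is good to about 2 mm. A picture is of the moment at which its call begins. There is no depth.
- r.close_job(): hands the job in, once; it reports no verdict.
The state is a dict: "time_s": time; "joints": joint angles; "qd": joint speeds; "joint_torque": joint torques, N m; "tcp_pos": TCP position; "eef_rot": TCP orientation; "contact_force": force on the tool from outside, world axes, zero at the start; "moment": the same for the moment, N m; "gripper_width": finger opening in m.
Only numpy, scipy, OpenCV 4.12 (cv2) and the standard library are available. Lean on these libraries where they do the work, as an engineer would, in place of code of your own. Each camera call takes 0.05 s, during which the arm holds its last target.

### The job

A small picture frame has just been glued and lies on the gluing board. Lay one end of the dark wooden bar in the blue channel handle of the toggle clamp as an extension, and with the held bar swing the handle past its dead point, so that the clamp snaps fully over and grips the frame. Touch the clamp only with the bar, then take the bar out, lay it flat on the table beside the board and leave the other things alone.

Things in the scene. Friction and masses are not known exactly. Their poses are not given: they have to be found in the camera images.
- jig: Fixed plywood gluing board, 12 mm thick, with a steel push toggle clamp. Origin: on its underside; board from x -60 to +60, y -125 to +150 mm. At the -y end a wooden fence, top at z 32 mm, inner face at y -95 mm. On the +y half the clamp: its jaw pushes towards -y; its fixed parts reach up to z 36 mm. The handle turns about a vertical pivot at x 0, y 115 mm.
- pivot (a point): Point on the clamp's pivot axis at the height of the handle channel's floor, 37 mm above the table; axes as the board's.
- lever (a joint): Angle of the blue handle about the vertical pivot, rad. 0: open, pointing from the pivot along the board's -x; grows clockwise seen from above, towards the board's +y, up to the stop at 1.15 (clamped). A spring pushes it back to 0 until the dead point at 0.9; beyond that it snaps to 1.15 by itself. It takes up to about 1.2 N m. A crank and link on the pivot's far side move with it.
- channel (a point): Middle of the floor of the handle's channel, 54 mm from the pivot, 37 mm above the table; x axis along the handle back to the pivot, z up. The channel is a blue U, open at the top and outer end, closed at the pivot end: inside 32 mm wide, 52 mm long (28 to 80 mm from the pivot); walls 4 mm thick, 14 mm high.
- jaw: Rubber-faced steel jaw of the clamp, 70 mm wide (x), 18 mm high, sprung on the plunger; origin in the middle of its rubber face, 22 mm above the table. It travels about 24 mm towards the fence as the handle is thrown and squeezes the frame against it with about 10 N.
- frame: Loose pale wooden picture frame, 100 x 80 x 15 mm, lying flat on the board (12 mm up) between fence and jaw, a few mm off the fence; origin: centre of its underside, x along its 100 mm side. The closing jaw pushes it against the fence.
- bar: Extension bar: dark wooden bar, 24 mm wide (x), 130 mm long (y), 12 mm thick, lying flat, about 0.13 kg. Origin: centre of its underside. A brass knob, 15 mm across, stands on top at y = -45 mm (top at z 31 mm). Either end fits the channel with 4 mm play a side; grasp it across the 24 mm at y about -15 mm, between middle and knob.
- ink_pot: Blue pot with yellow rim, 61 mm across, 40 mm high; origin under its centre. Leave alone.
- spice_jar: Little jar with dark lid, 55 mm across, 57 mm high; origin under its centre. Leave alone.
- eraser: White eraser in a blue sleeve, 20 x 43 x 12 mm; origin under its centre. Leave alone.
- magnifier: Magnifier lying flat, 67 x 152 x 10 mm; origin under its centre. Leave alone.
- seal_stamp: Black round hand stamp with a loop handle, 46 mm across, 79 mm high; origin under its centre. Leave alone.

How it is judged:
By the outcome, as a careful person would: the job done as asked, in the order asked, and still so for the second after the job is handed in, with the robot touching nothing.
It also fails if it takes over 48 s, if anything falls off the work surface, if the arm or the gripper's body presses on something with over 40 N, if the wrist force passes 120 N, or if a joint passes its speed limit or range.

## Working session

There is one attempt and no reset: what is moved stays moved. The work goes in short steps, Python scripts to look and compute and a tool call to move; the robot and the scene stay as the last step left them, time stands still between calls to the robot, and variables do not carry over. Pictures are saved under pics/ and viewed, and the job is handed in when it is done.

Besides the shell and the picture viewer there is one more tool, called after "Request:" by a JSON object that holds its "fn" and its "kwargs", one argument or row to a line. jog_arm: Moves the arm, as the interface text tells. Its arguments: {"type":"object","properties":{"steps":{"type":"array","items":{"type":"array","items":{"type":"number"}}},"squeeze":{"type":"number"}},"required":["steps"]}

```bash
mkdir -p pics
cat > h.py <<'E'
import numpy as np,cv2
from plant import r
def cap(n,f):
    c=r.capture(n);cv2.imwrite('pics/'+f,c['image'][:,:,::-1]);np.save('pics/'+f[:-4]+'.npy',c,allow_pickle=True);return c
def load(f): return np.load('pics/'+f+'.npy',allow_pickle=True).item()
def ray(c,u,v,z):
    f=210/np.tan(np.radians(c['vfov']/2));R=np.array(c['R']);t=np.array(c['t'])
    d=R.T@np.array([(u-c['cx'])/f,(v-c['cy'])/f,1]);o=-R.T@t
    return o+d*(z-o[2])/d[2]
def proj(c,X):
    f=210/np.tan(np.radians(c['vfov']/2));p=np.array(c['R'])@np.array(X)+np.array(c['t'])
    return np.array([f*p[0]/p[2]+c['cx'],f*p[1]/p[2]+c['cy']])
E
python3 - <<'E'
from h import *
for n in('scene','top'):
    c=cap(n,n+'0.png');print(n,c['vfov'],c['cx'],c['cy'],-np.array(c['R']).T@np.array(c['t']),np.round(c['R'],2).tolist())
print(r.get_state())
E
```

```text
scene 42.827162434611 282.4699043838467 201.20017274084464 [-0.01153587 -1.32440215  0.57240839] [[0.89, -0.46, -0.0], [-0.18, -0.34, -0.92], [0.42, 0.82, -0.38]]
top 49.72467164611281 276.26792599653936 213.42829638401847 [ 0.46692466 -0.24579792  1.41533097] [[-0.02, -1.0, -0.01], [-1.0, 0.02, -0.06], [0.06, 0.01, -1.0]]
{'time_s': 0.1, 'joints': array([-5.44267503e+01,  2.05870246e+01,  6.37722081e-01, -1.66905178e-02,
       -7.01363743e+01, -1.65068744e+01]), 'qd': array([-0.04027299, -0.11139014,  0.18873455,  0.08044026, -0.05930414,
       -0.01984845]), 'joint_torque': array([-9.79486613e-04, -5.84163272e+01,  2.93751347e+01,  7.01542094e+00,
        1.02293550e-02, -6.78629112e-05]), 'tcp_pos': array([ 0.22032701, -0.63758285,  0.24471323]), 'eef_rot': array([-8.99906988e+01, -8.66041457e-02,  1.09060685e+02]), 'contact_force': array([-0.09839672,  0.3388941 , -0.41580165]), 'moment': array([ 0.01783408, -0.01575141,  0.01400022]), 'gripper_width': 0.0879987648756204}
```

View pics/scene0.png

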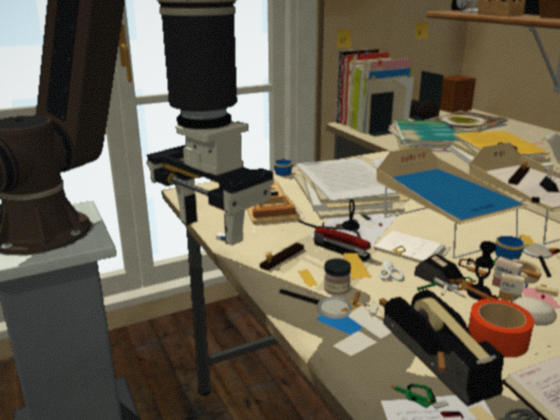

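View pics/top0.png

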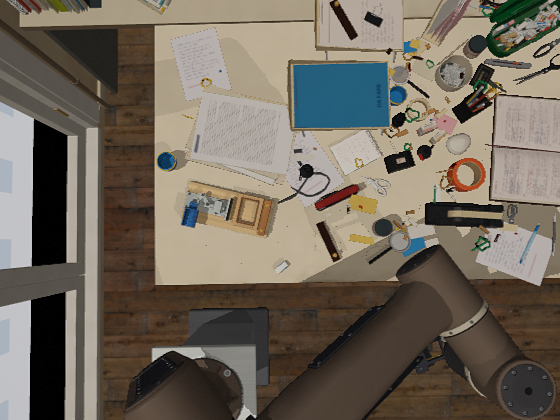

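Run:
```python
from h import *
c=load('top0');im=c['image'][:,:,::-1]
cv2.imwrite('pics/a.png',cv2.resize(im[165:285,165:295],None,fx=6,fy=6,interpolation=cv2.INTER_CUBIC)[:600])
cv2.imwrite('pics/a.png',cv2.resize(im[170:245,170:290],None,fx=6.5,fy=6.5,interpolation=cv2.INTER_CUBIC))
cv2.imwrite('pics/b.png',cv2.resize(im[200:290,260:420],None,fx=5,fy=5,interpolation=cv2.INTER_CUBIC))
```

```text
(no output)
```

View pics/a.png

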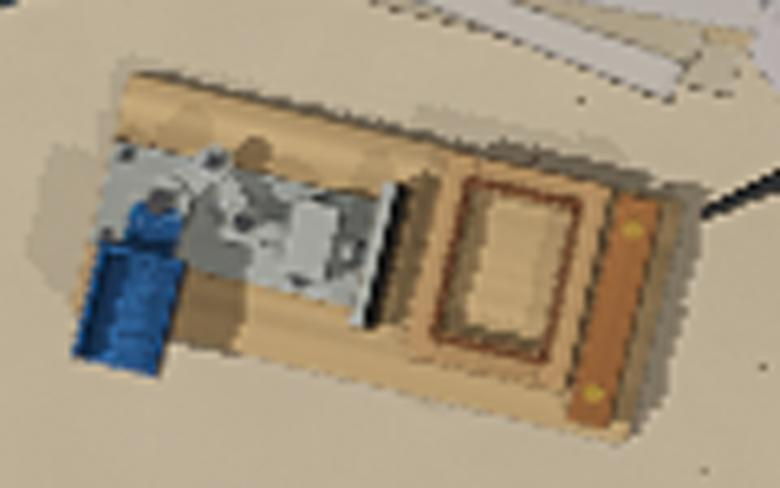

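View pics/b.png

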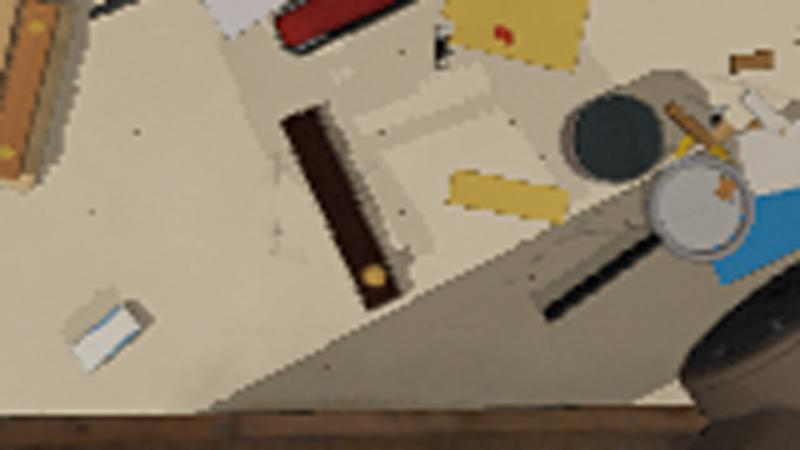

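```bash
cat > m.py <<'E'
from h import *
def rect(c,mask,z,roi):
    m=np.zeros_like(mask);x0,x1,y0,y1=roi;m[y0:y1,x0:x1]=mask[y0:y1,x0:x1]
    n,l,s,_=cv2.connectedComponentsWithStats(m);k=1+np.argmax(s[1:,4])
    v,u=np.where(l==k)
    P=np.array([ray(c,a,b,z)[:2] for a,b in zip(u,v)])
    rc=cv2.minAreaRect((P*1000).astype(np.float32));return rc,len(u)
E
python3 - <<'E'
from m import *
c=load('top0');im=c['image'].astype(int)
print(im[240,325],im[215,190])
dark=((im.sum(2)<130)&(im[:,:,0]>=im[:,:,2]-3)).astype(np.uint8)
print('bar',rect(c,dark,.012,(312,345,218,265)))
blue=((im[:,:,2]>im[:,:,0]+45)).astype(np.uint8)
print('blue',rect(c,blue,.051,(178,205,195,235)))
f=lambda x,y:((x+.5)/6.5-.5+170,(y+.5)/6.5-.5+170)
for n,p,z in [('TL',(130,75),.012),('TR',(708,190),.012),('BR',(628,440),.012),('fTL',(612,190),.032),('fTR',(662,200),.032),('fBL',(567,420),.032),('fBR',(608,428),.032),('jT',(405,185),.031),('jB',(375,328),.031),('cLT',(95,240),.051),('cRT',(187,260),.051),('cBL',(72,355),.051),('cBR',(160,377),.051)]:
    print(n,np.round(ray(c,*f(*p),z)*1000,1))
g=lambda x,y:((x+.5)/5-.5+260,(y+.5)/5-.5+200)
print('knob',ray(c,*g(374,275),.031)*1000)
for p in[(281,122),(320,103),(400,292),(370,310)]:print('bar',ray(c,*g(*p),.012)*1000)
print('eraser',ray(c,*g(107,335),.012)*1000,'edge',ray(c,*g(210,410),0)*1000)
E
```

```text
[35 18 14] [ 45  92 143]
bar (((465.50091552734375, -390.61962890625), (126.44249725341797, 21.76214027404785), 23.33985710144043), 271)
blue (((556.7935180664062, 26.868896484375), (39.05147933959961, 76.7779312133789), 75.50230407714844), 270)
TL [661.1  35.1  12. ]
TR [ 599.8 -241.4   12. ]
BR [ 481.2 -200.9   12. ]
fTL [ 598.9 -196.2   32. ]
fTR [ 593.6 -219.7   32. ]
fBL [ 490.9 -173.1   32. ]
fBR [ 486.8 -192.3   32. ]
jT [603.4 -98.4  31. ]
jB [536.1 -83.4  31. ]
cLT [578.7  44.2  51. ]
cRT [568.5   1.4  51. ]
cBL [525.4  55.3  51. ]
cBR [514.3  14.5  51. ]
knob [ 424.22339532 -407.89201668   31.        ]
bar [ 519.11096349 -355.25926214   12.        ]
bar [ 530.38795673 -379.68720299   12.        ]
bar [ 412.89369329 -425.81639148   12.        ]
bar [ 402.22370238 -407.05734643   12.        ]
eraser [ 390.06734103 -244.85186873   12.        ] edge [ 341.94713153 -307.70359231    0.        ]
```

Request:
{"fn": "jog_arm", "kwargs": {
  "steps": [
    [0, 0.0127, 0, -0.0248, 0],
    [0, 0.0127, 0, -0.0248, 0],
    [0, 0.0127, 0, -0.0248, 0],
    [0, 0.0127, 0, -0.0248, 0],
    [0, 0.0127, 0, -0.0248, 0],
    [0, 0.0127, 0, -0.0248, 0],
    [0, 0.0127, 0, -0.0248, 0],
    [0, 0.0127, 0, -0.0248, 0],
    [0, 0.0127, 0, -0.0248, 0],
    [0, 0.0127, 0, -0.0248, 0],
    [0, 0.0127, 0, -0.0248, 0],
    [0, 0.0127, 0, -0.0248, 0]
  ]
}}

```text
time_s: 1.1
tcp_pos: [0.4526, -0.3954, 0.2453]
eef_rot: [-90.0, -0.0, 109.1]
contact_force: [-0.3, -1.3, -0.8]
gripper_width: 0.0875
```

Request:
{"fn": "jog_arm", "kwargs": {
  "steps": [
    [0.4, 0, 0, 0, -7.1],
    [0.4, 0, 0, 0, -7.1],
    [0.4, 0, 0, 0, -7.1],
    [0.4, 0, 0, 0, -7.1],
    [0.4, 0, 0, 0, -7.1],
    [0.4, 0, 0, 0, -7.1],
    [0.4, 0, 0, 0, -7.1],
    [0.4, 0, 0, 0, -7.1],
    [0.4, 0, 0, 0, -7.1],
    [0.4, 0, 0, 0, -7.1],
    [0.4, 0, 0, 0, -7.1],
    [0.4, 0, 0, 0, -7.1]
  ]
}}

```text
time_s: 2.1
tcp_pos: [0.4517, -0.3965, 0.2451]
eef_rot: [-90.0, -0.0, -165.4]
contact_force: [0.1, 0.3, 0.4]
gripper_width: 0.0525
```

Request:
{"fn": "jog_arm", "kwargs": {
  "steps": [
    [0.4, 0, 0, 0, -7.1],
    [0.4, 0, 0, 0, -7.1],
    [0.4, 0, 0, 0, -7.1],
    [0.4, 0, 0, 0, -7.1],
    [0.4, 0, 0, 0, -7.1],
    [0.4, 0, 0, 0, -7.1],
    [0.4, 0, 0, 0, -7.1],
    [0.4, 0, 0, 0, -7.1],
    [0.4, 0, 0, 0, -7.1],
    [0.4, 0, 0, 0, -7.1],
    [0.4, 0, 0, 0, -7.1],
    [0.4, 0, 0, 0, -7.1]
  ]
}}

```text
time_s: 3.1
tcp_pos: [0.4518, -0.3965, 0.2451]
eef_rot: [-90.0, 0.0, -80.2]
contact_force: [0.5, -0.7, 0.5]
gripper_width: 0.0528
```

```bash
cat >> h.py <<'E'
def go(x,y,z,yaw):
    s=r.get_state();R=cv2.Rodrigues(np.zeros(3))[0]
    from scipy.spatial.transform import Rotation as Q
    R=Q.from_euler('xyz',s['eef_rot'],degrees=True).as_matrix()
    d=R.T@(np.array([x,y,z])-s['tcp_pos'])
    print('pos',np.round(s['tcp_pos'],4),'rot',np.round(s['eef_rot'],2),'J',np.round(s['joints'],1),'w',s['gripper_width'],'F',np.round(s['contact_force'],1),'t',s['time_s'])
    print('tool shift',np.round(d,4),'turn',round(-((yaw-s['eef_rot'][2]+180)%360-180),2))
E
python3 - <<'E'
from h import *
go(.452,-.397,.1,-67)
c=cap('top','top1.png');c2=cap('scene','scene1.png')
E
```

```text
pos [ 0.4518 -0.3965  0.2451] rot [-9.003e+01  4.000e-02 -8.018e+01] J [-22.7  13.7  -9.   -0.  -67.3 122.5] w 0.05277494755875437 F [ 0.5 -0.7  0.5] t 3.1
tool shift [0.0006 0.1451 0.0002] turn -13.18
```

View pics/top1.png

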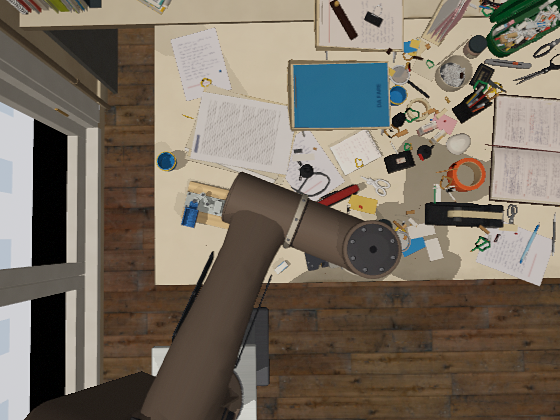

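View pics/scene1.png

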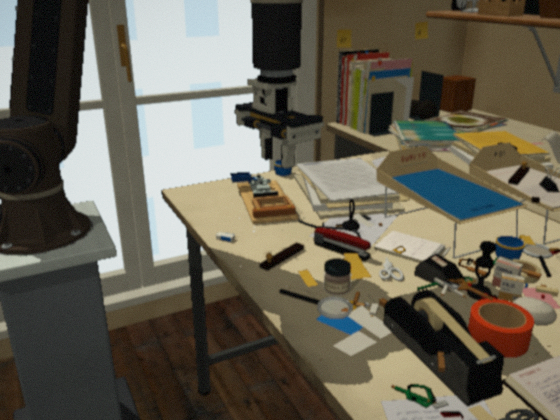

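Run:
```python
from h import *
c=load('scene1');im=c['image'][:,:,::-1]
o=cv2.resize(im[165:275,210:320],None,fx=5,fy=5,interpolation=cv2.INTER_CUBIC)
def dot(X,col):
    u,v=proj(c,X);cv2.circle(o,(int((u-210+.5)*5),int((v-165+.5)*5)),2,col,-1)
a=np.radians(22.8);d=np.array([np.cos(a),np.sin(a)]);n=np.array([-d[1],d[0]])
for i in(-65,65):
  for j in(-12,12):
    p=np.array([466,-391.])+i*d+j*n;dot([*p/1000,.012],(0,0,255))
p=np.array([466,-391.])-45*d;dot([*p/1000,.031],(0,255,0))
P=np.array([595,17.]);b=np.radians(167.4);d=np.array([np.cos(b),np.sin(b)]);n=np.array([-d[1],d[0]])
for i in(24,80):
  for j in(-20,20):
    p=P+i*d+j*n;dot([*p/1000,.051],(0,0,255))
y=np.array([.218,.976]);x=np.array([.976,-.218])
for i,j in((-60,-125),(60,-125),(60,150),(-60,150)): dot([*(P+i*x+(j-115)*y)/1000,.012],(255,0,255))
cv2.imwrite('pics/c.png',o)
```

```text
(no output)
```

View pics/c.png

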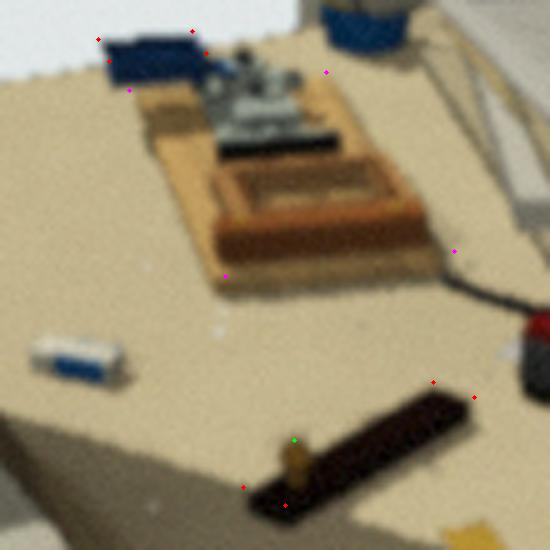

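Request:
{"fn": "jog_arm", "kwargs": {
  "steps": [
    [0.4, 0, 0.03, 0, -6.6],
    [0.4, 0, 0.03, 0, -6.6],
    [0.4, 0, 0.03, 0, 0],
    [0.4, 0, 0.03, 0, 0],
    [0.4, 0, 0.03, 0, 0],
    [0.4, 0, 0.02, 0, 0],
    [0.4, 0, 0.01, 0, 0],
    [0.4, 0, 0, 0, 0]
  ]
}}

```text
time_s: 3.87
tcp_pos: [0.4506, -0.396, 0.063]
eef_rot: [-90.2, 0.2, -67.5]
contact_force: [-1.1, 0.4, 0.8]
gripper_width: 0.0528
```

Run:
```python
from h import *
go(.452,-.397,.021,-67.2)
c=cap('scene','scene2.png');im=c['image'][:,:,::-1]
o=cv2.resize(im[170:290,220:340],None,fx=5,fy=5,interpolation=cv2.INTER_CUBIC)
s=r.get_state()
from scipy.spatial.transform import Rotation as Q
R=Q.from_euler('xyz',s['eef_rot'],degrees=True).as_matrix()
w=s['gripper_width']/2
for xx in(-w,w):
  for zz in(-.0095,.0095):
    u,v=proj(c,s['tcp_pos']+R@np.array([xx,.019,zz]));print(u,v)
    cv2.circle(o,(int((u-220+.5)*5),int((v-170+.5)*5)),2,(0,0,255),-1)
cv2.imwrite('pics/d.png',o)
```

```text
pos [ 0.4506 -0.396   0.063 ] rot [-90.18   0.2  -67.53] J [-22.7  23.7 -21.2  -0.  -45.3 135.2] w 0.052757427170744706 F [-1.1  0.4  0.8] t 3.8667
tool shift [0.0016 0.042  0.0011] turn -0.33
265.3057809033129 239.36959840145704
271.0648895897624 236.4169434401982
283.7013264842507 246.58222656361627
289.4032850797662 243.46526011588702
```

View pics/d.png

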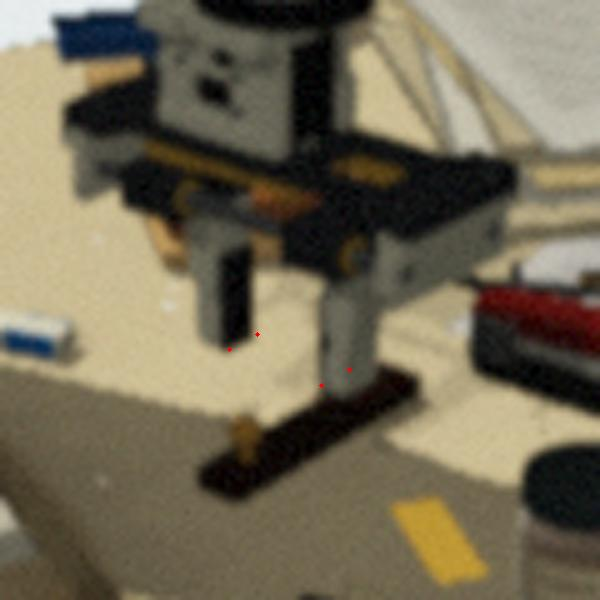

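Request:
{"fn": "jog_arm", "kwargs": {
  "steps": [
    [0.4, 0.001, 0.014, 0.001, 0],
    [0.4, 0, 0.014, 0, 0],
    [0.4, 0, 0.01, 0, 0],
    [0.4, 0, 0.003, 0, 0],
    [0.4, 0, 0, 0, 0]
  ]
}}

```text
time_s: 4.33
tcp_pos: [0.4533, -0.3973, 0.0248]
eef_rot: [-90.0, 0.0, -67.4]
contact_force: [0.2, -0.4, 0.1]
gripper_width: 0.0522
```

Run:
```python
from h import *
go(.452,-.397,.021,-67.2)
c=cap('scene','scene3.png');im=c['image'][:,:,::-1]
o=cv2.resize(im[190:290,220:340],None,fx=5,fy=5,interpolation=cv2.INTER_CUBIC)
cv2.imwrite('pics/d.png',o)
```

```text
pos [ 0.4533 -0.3973  0.0248] rot [-90.01   0.   -67.36] J [-22.7  26.7 -22.8   0.  -40.5 135.3] w 0.05216371116799286 F [ 0.2 -0.4  0.1] t 4.3333
tool shift [-0.0008  0.0038 -0.0011] turn -0.16
```

View pics/d.png

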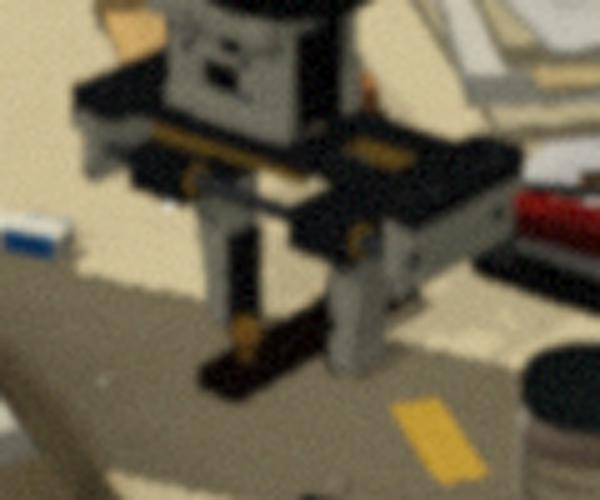

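The fingers straddle the bar (left finger behind it near px 267,250; right one in front near 291,262). Closing.

Request:
{"fn": "jog_arm", "kwargs": {
  "steps": [
    [0.4, 0, 0.003, 0, 0],
    [0.7, 0, 0, 0, 0],
    [1, 0, 0, 0, 0],
    [1, 0, 0, 0, 0],
    [1, 0, 0, 0, 0],
    [1, 0, 0, 0, 0],
    [1, 0, 0, 0, 0],
    [1, 0, 0, 0, 0]
  ],
  "squeeze": 60
}}

```text
time_s: 5.05
tcp_pos: [0.4533, -0.3972, 0.0217]
eef_rot: [-90.0, -0.0, -67.3]
contact_force: [0.1, 0.5, 1.4]
gripper_width: 0.0233
```

Request:
{"fn": "jog_arm", "kwargs": {
  "steps": [
    [1, 0, -0.01, 0, 0],
    [1, 0, -0.03, 0, 0],
    [1, 0, -0.035, 0, 0],
    [1, 0, -0.035, 0, 0],
    [1, 0, 0, 0, 0]
  ]
}}

```text
time_s: 5.47
tcp_pos: [0.4566, -0.3994, 0.1396]
eef_rot: [-89.6, -0.5, -67.3]
contact_force: [0.6, -0.9, -1.1]
gripper_width: 0.023
```

Run:
```python
from h import *
go(.452,-.397,.13,-67.2)
c=cap('scene','scene4.png');im=c['image'][:,:,::-1]
o=cv2.resize(im[150:270,220:340],None,fx=5,fy=5,interpolation=cv2.INTER_CUBIC)
s=r.get_state()
from scipy.spatial.transform import Rotation as Q
R=Q.from_euler('xyz',s['eef_rot'],degrees=True).as_matrix()
for q in [(0,.0,0.065),(0,0,-.065)]:pass
# tool x = across; bar +y is along tool? print
print('tool z world',R[:,2])
cv2.imwrite('pics/d.png',o)
```

```text
pos [ 0.4566 -0.3994  0.1396] rot [-89.65  -0.52 -67.25] J [-2.270e+01  1.880e+01 -1.680e+01  1.000e-01 -5.380e+01  1.353e+02] w 0.022998510237885322 F [ 0.6 -0.9 -1.1] t 5.4667
tool shift [-0.0041  0.0095 -0.0033] turn -0.05
tool z world [0.92255767 0.38582494 0.00514345]
```

View pics/d.png

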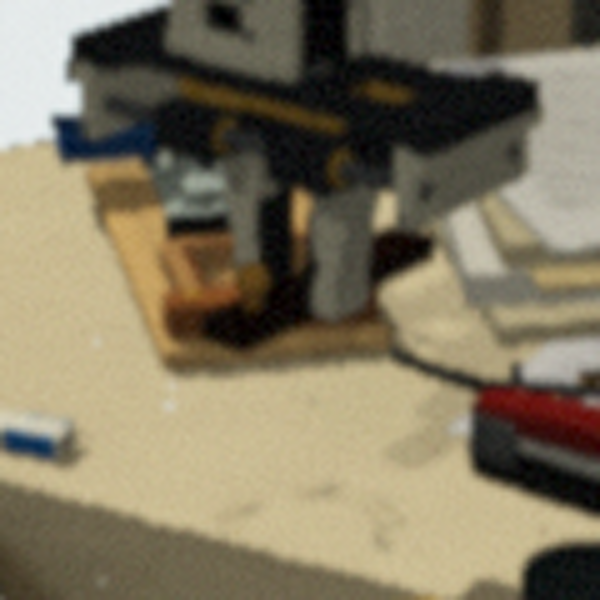

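```bash
cat >> h.py <<'E'
from scipy.spatial.transform import Rotation as Q
def T(p,s=None):
    s=s or r.get_state();return s['tcp_pos']+Q.from_euler('xyz',s['eef_rot'],degrees=True).as_matrix()@np.array(p)
def ov(c,pts,roi,k,f):
    x0,x1,y0,y1=roi;o=cv2.resize(c['image'][y0:y1,x0:x1,::-1],None,fx=k,fy=k,interpolation=cv2.INTER_CUBIC)
    for p,col in pts:
        u,v=proj(c,p);cv2.circle(o,(int((u-x0+.5)*k),int((v-y0+.5)*k)),2,col,-1)
    cv2.imwrite('pics/'+f,o)
E
python3 - <<'E'
from h import *
c=load('scene4')
pts=[(T([x,.0097,.079]),(0,0,255)) for x in(-.012,.012)]+[(T([x,.0097,-.051]),(0,0,255)) for x in(-.012,.012)]
pts+=[(T([0,-.0093,-.031]),(0,255,0)),(T([0,.0097,-.031]),(0,255,0))]
pts+=[(T([x,.019,z]),(255,0,255)) for x in(-.0115,.0115) for z in(-.0095,.0095)]
ov(c,pts,(240,320,180,230),10,'e.png')
E
```

```text
(no output)
```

View pics/e.png

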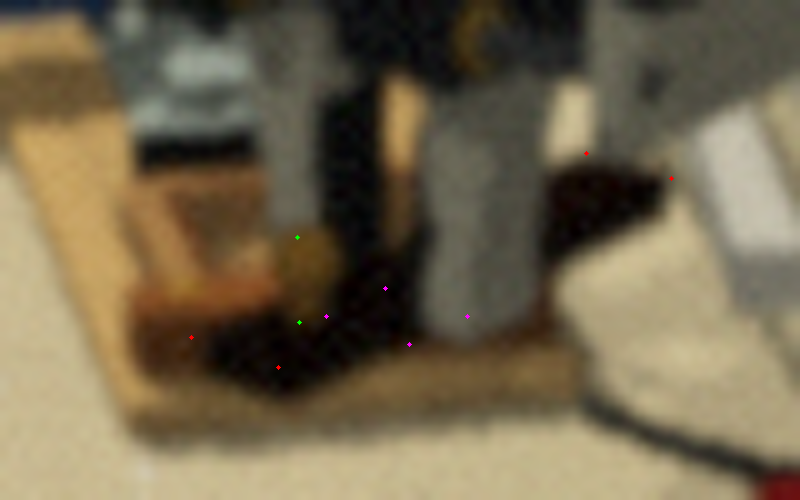

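Request:
{"fn": "jog_arm", "kwargs": {
  "steps": [
    [1, 0, 0, 0, 7.07],
    [1, 0, 0, 0, 7.07],
    [1, 0, 0, 0, 7.07],
    [1, 0, 0, 0, 7.07],
    [1, 0, 0, 0, 7.07],
    [1, 0, 0, 0, 0]
  ]
}}

```text
time_s: 6.02
tcp_pos: [0.4527, -0.3969, 0.1308]
eef_rot: [-90.1, 0.0, -103.0]
contact_force: [0.1, 0.7, -0.7]
gripper_width: 0.023
```

Request:
{"fn": "jog_arm", "kwargs": {
  "steps": [
    [1, -0.03, 0, -0.0048, 0],
    [1, -0.036, 0, -0.0057, 0],
    [1, -0.036, 0, -0.0057, 0],
    [1, -0.036, 0, -0.0057, 0],
    [1, -0.036, 0, -0.0057, 0],
    [1, -0.036, 0, -0.0057, 0],
    [1, -0.036, 0, -0.0057, 0],
    [1, -0.036, 0, -0.0057, 0],
    [1, -0.036, 0, -0.0057, 0],
    [1, -0.036, 0, -0.0057, 0],
    [1, -0.036, 0, -0.0057, 0],
    [1, -0.03, 0, -0.0048, 0]
  ]
}}

```text
time_s: 7.02
tcp_pos: [0.48, 0.0293, 0.1315]
eef_rot: [-90.0, 0.0, -102.4]
contact_force: [1.0, -0.7, -1.8]
gripper_width: 0.0231
```

Run:
```python
from h import *
go(.4847,.0416,.115,-102.6)
```

```text
pos [0.48   0.0293 0.1315] rot [ -90.01    0.   -102.37] J [ 27.    8.6 -32.2  -0.  -49.2  50.6] w 0.023147645733097195 F [ 1.  -0.7 -1.8] t 7.0167
tool shift [-0.013   0.0165  0.0019] turn 0.23
```

Request:
{"fn": "jog_arm", "kwargs": {
  "steps": [
    [1, -0.007, 0.008, 0.001, 0.2],
    [1, -0.005, 0.008, 0.001, 0],
    [1, 0, 0, 0, 0],
    [1, 0, 0, 0, 0]
  ]
}}

```text
time_s: 7.35
tcp_pos: [0.4843, 0.0375, 0.1146]
eef_rot: [-90.1, -0.1, -102.8]
contact_force: [-0.5, 0.3, -1.3]
gripper_width: 0.0232
```

Run:
```python
from h import *
go(.4847,.0416,.115,-102.6)
c=cap('top','top5.png');c2=cap('scene','scene5.png')
ov(c,[],(160,300,165,240),5.7,'a.png')
ov(c2,[],(200,300,120,220),6,'b.png')
```

```text
pos [0.4843 0.0375 0.1146] rot [-9.012e+01 -1.000e-01 -1.028e+02] J [ 27.7  10.4 -32.7  -0.  -47.   49.5] w 0.023151395516355994 F [-0.5  0.3 -1.3] t 7.35
tool shift [-0.0041 -0.0004 -0.0005] turn -0.2
```

View pics/a.png

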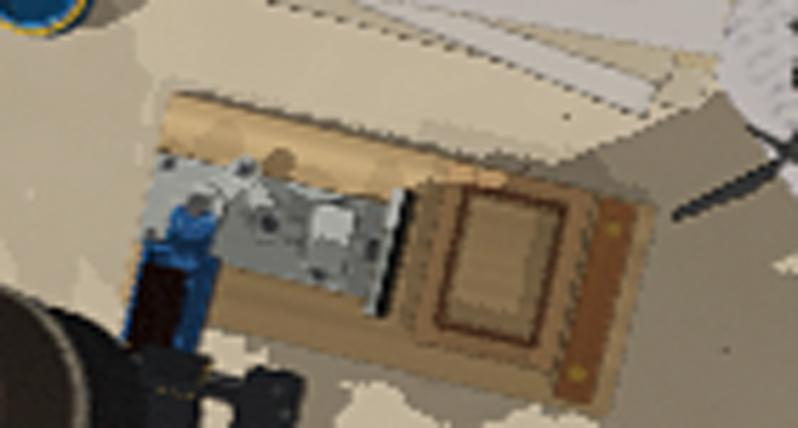

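View pics/b.png

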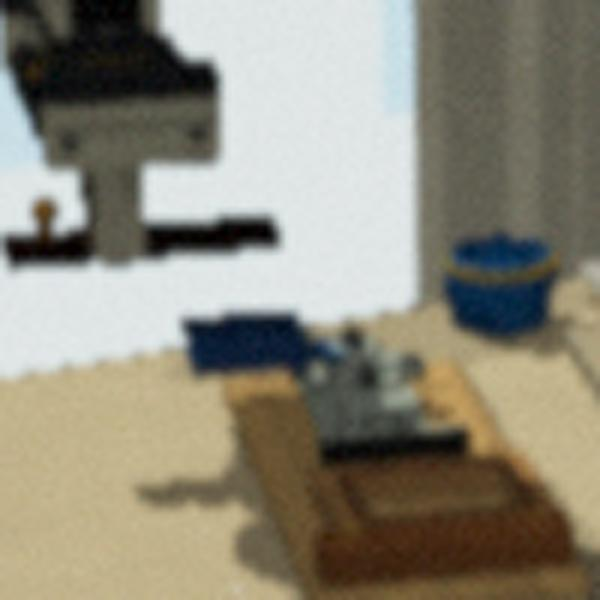

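Run:
```python
from h import *
c=load('top5')
ov(c,[],(178,202,195,233),16,'a.png')
P=np.array([595,17.])
b=np.radians(167.4);d=np.array([np.cos(b),np.sin(b)]);n=np.array([-d[1],d[0]])
pts=[([*(P+i*d+j*n)/1000,.051],(0,255,0)) for i in(28,80) for j in(-20,-16,16,20)]
pts+=[(T([x,.0097,z]),(0,0,255)) for x in(-.012,.012) for z in (.079,.04)]
ov(c,pts,(178,202,195,233),16,'b.png')
a=cv2.imread('pics/a.png');b=cv2.imread('pics/b.png');cv2.imwrite('pics/b.png',np.hstack([a,b])[:600])
```

```text
(no output)
```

View pics/b.png

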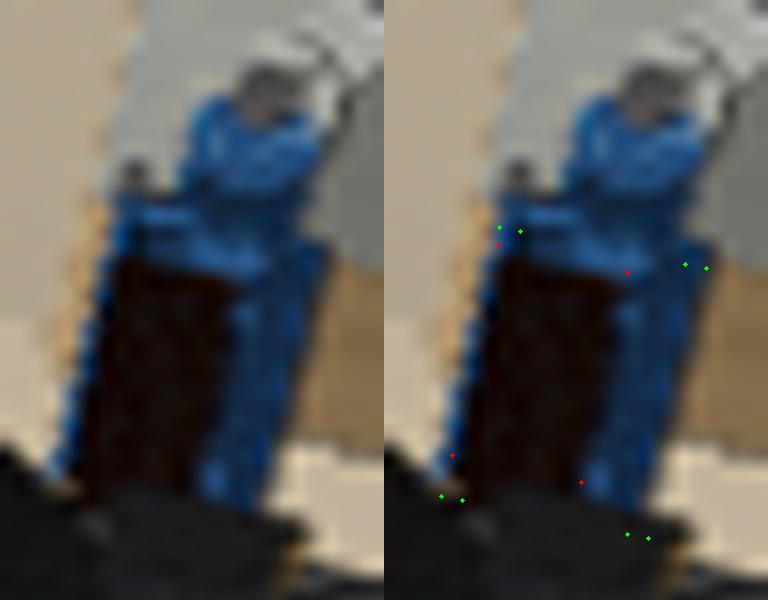

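Run:
```python
from h import *
c=load('top0');im=c['image'].astype(float)
ov(c,[],(178,202,195,233),16,'b.png')
sc=im[:,:,2]-im[:,:,0]  # blue minus red
big=cv2.resize(sc[190:240,170:210],None,fx=8,fy=8,interpolation=cv2.INTER_CUBIC)
L=[];Rr=[]
for v in range(212,224):
    row=big[int((v-190+.5)*8)]
    idx=np.where(row>25)[0]
    L.append(ray(c,(idx.min()+.5)/8-.5+170,v,.051)[:2]);Rr.append(ray(c,(idx.max()+.5)/8-.5+170,v,.051)[:2])
for A in(L,Rr):
    A=np.array(A)*1000;l=cv2.fitLine(A.astype(np.float32),cv2.DIST_HUBER,0,.01,.01).ravel();print(l,np.degrees(np.arctan2(l[1],l[0])));print(A.round(1).tolist())
# board long far edge & fence edges
g=cv2.cvtColor(c['image'],cv2.COLOR_RGB2GRAY)
```

```text
[ 9.6437448e-01 -2.6454082e-01  5.4582166e+02  4.9949875e+01] -15.339668
[[562.1, 45.5], [559.1, 46.6], [556.0, 46.7], [553.1, 48.6], [550.0, 48.6], [547.0, 49.8], [544.0, 50.2], [541.0, 52.1], [538.0, 52.1], [535.0, 52.9], [532.0, 53.3], [529.0, 55.2]]
[ 9.6343178e-01 -2.6795366e-01  5.4498138e+02  9.1376858e+00] -15.542535
[[561.2, 4.6], [558.2, 6.1], [555.2, 6.5], [552.2, 7.0], [549.2, 7.7], [546.2, 9.3], [543.2, 9.7], [540.2, 10.1], [537.2, 10.9], [534.2, 12.4], [531.2, 13.2], [528.1, 13.6]]
```

View pics/b.png

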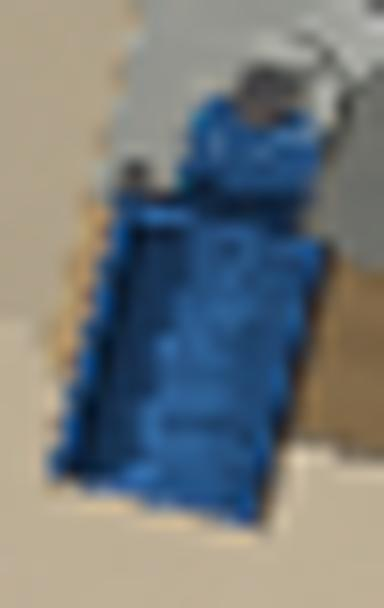

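Run:
```python
from h import *
go(.4903,.0454,.085,-105.4)
```

```text
pos [0.4848 0.0373 0.1154] rot [-9.004e+01 -4.000e-02 -1.029e+02] J [ 27.6  10.4 -32.7   0.  -47.1  49.5] w 0.0235083335651961 F [ 0.3  0.1 -1.5] t 7.45
tool shift [-0.0092  0.0304  0.0036] turn 2.5
```

Request:
{"fn": "jog_arm", "kwargs": {
  "steps": [
    [1, -0.005, 0.008, 0.002, 2.5],
    [1, -0.004, 0.01, 0.002, 0],
    [1, 0, 0.01, 0, 0],
    [1, 0, 0.002, 0, 0],
    [1, 0, 0, 0, 0],
    [1, 0, 0, 0, 0]
  ]
}}

```text
time_s: 7.95
tcp_pos: [0.4912, 0.0458, 0.0856]
eef_rot: [-90.0, -0.0, -105.4]
contact_force: [0.2, -0.5, -2.0]
gripper_width: 0.0232
```

Run:
```python
from h import *
go(.4903,.0454,.085,-105.4)
c=cap('top','top6.png');c2=cap('scene','scene6.png')
P=np.array([597.6,14.8])
b=np.radians(164.6);d=np.array([np.cos(b),np.sin(b)]);n=np.array([-d[1],d[0]])
pts=[([*(P+i*d+j*n)/1000,.051],(0,255,0)) for i in(28,80) for j in(-20,-16,16,20)]
pts+=[(T([x,.0097,z]),(0,0,255)) for x in(-.012,.012) for z in (.0765,.04)]
ov(c,pts,(178,202,195,233),15,'b.png');ov(c,[],(178,202,195,233),15,'a.png')
a=cv2.imread('pics/a.png');b=cv2.imread('pics/b.png');cv2.imwrite('pics/b.png',np.hstack([a,b])[:600])
ov(c2,pts,(210,270,135,185),10,'c.png')
```

```text
pos [0.4912 0.0458 0.0856] rot [-9.0010e+01 -2.0000e-02 -1.0537e+02] J [ 28.2  13.4 -33.7   0.  -42.9  46.4] w 0.023176402296598345 F [ 0.2 -0.5 -2. ] t 7.95
tool shift [ 0.0006  0.0006 -0.0008] turn 0.03
```

View pics/b.png

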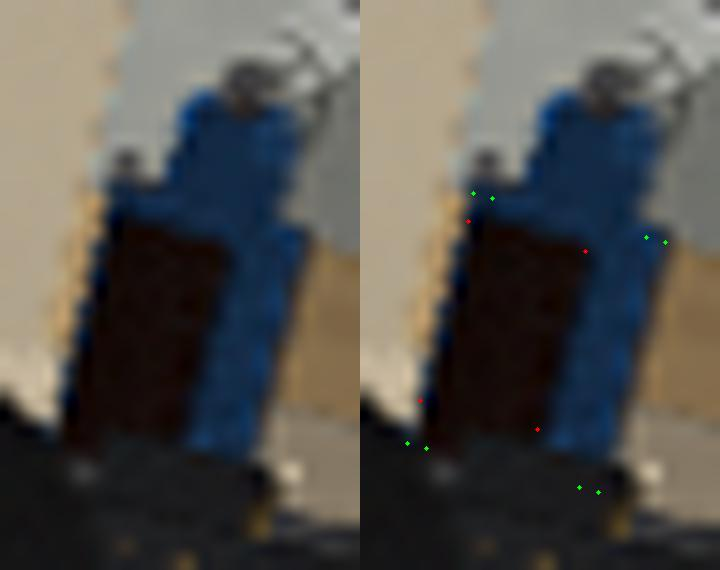

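View pics/c.png

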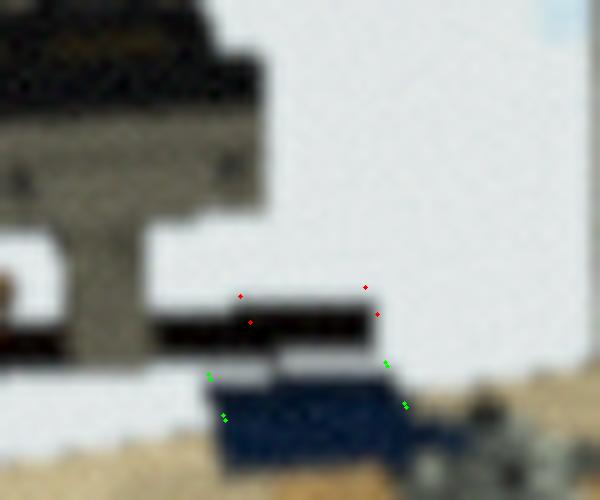

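The top view shows the bar centred over the channel once parallax is allowed for (bar axis px ≈188,217; channel ≈190,217), with its tip about 6 mm short of the closed end. Lowering.

Request:
{"fn": "jog_arm", "kwargs": {
  "steps": [
    [1, 0.0007, 0.008, -0.001, 0],
    [1, 0, 0.005, 0, 0],
    [1, 0, 0.004, 0, 0],
    [1, 0, 0.004, 0, 0],
    [1, 0, 0, 0, 0]
  ]
}}

```text
time_s: 8.47
tcp_pos: [0.4895, 0.0455, 0.0636]
eef_rot: [-90.1, -0.1, -105.4]
contact_force: [-0.3, -0.7, -1.8]
gripper_width: 0.0232
```

Request:
{"fn": "jog_arm", "kwargs": {
  "steps": [
    [1, 0, 0.002, 0, 0],
    [1, 0, 0.002, 0, 0],
    [1, 0, 0, 0, 0],
    [1, 0, 0, 0, 0]
  ]
}}

```text
time_s: 8.8
tcp_pos: [0.4901, 0.0458, 0.0606]
eef_rot: [-90.0, -0.0, -105.4]
contact_force: [-0.3, 0.5, -1.2]
gripper_width: 0.0234
```

Run:
```python
from h import *
go(.4903,.0454,.0605,-105.4)
c=cap('top','top7.png');c2=cap('scene','scene7.png')
ov(c,[],(178,202,195,233),15,'a.png')
ov(c2,[],(210,270,135,185),10,'c.png')
```

```text
pos [0.4901 0.0458 0.0606] rot [ -90.     -0.   -105.38] J [ 28.3  15.4 -35.3   0.  -39.2  46.3] w 0.023377660368994028 F [-0.3  0.5 -1.2] t 8.8
tool shift [0.0003 0.0001 0.0003] turn 0.02
```

View pics/a.png

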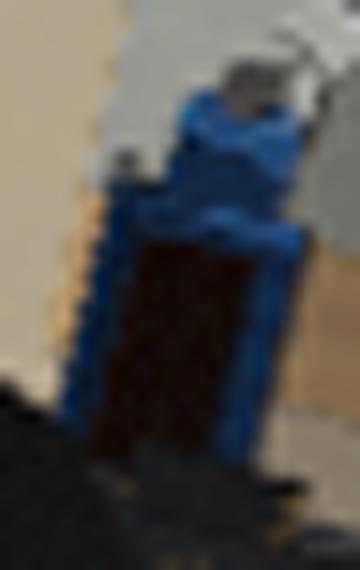

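View pics/c.png

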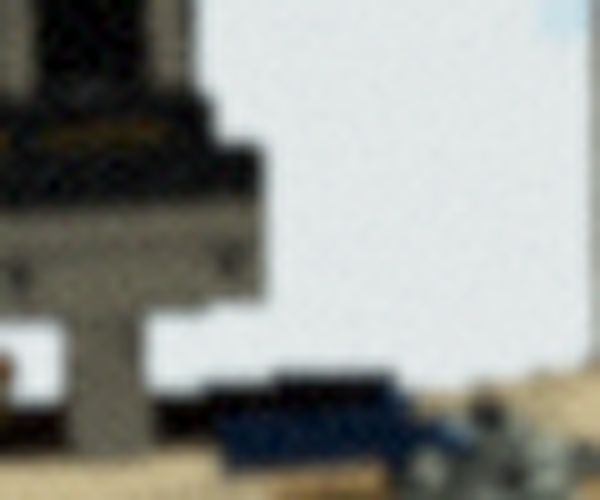

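Request:
{"fn": "jog_arm", "kwargs": {
  "steps": [
    [1, -0.0039, 0, 0.0001, 2],
    [1, -0.0058, 0, 0.0002, 3],
    [1, -0.0058, 0, 0.0002, 3],
    [1, -0.0058, 0, 0.0002, 3],
    [1, -0.0058, 0, 0.0002, 3],
    [1, -0.0058, 0, 0.0002, 3],
    [1, -0.0058, 0, 0.0002, 3],
    [1, -0.0039, 0, 0.0001, 2]
  ]
}}

```text
time_s: 9.57
tcp_pos: [0.5054, 0.0809, 0.0598]
eef_rot: [-90.2, -0.5, -127.6]
contact_force: [-10.1, -9.4, 6.6]
gripper_width: 0.0231
```

```bash
cat >> h.py <<'E'
def piv(P=(.5976,.0148)):
    s=r.get_state();d=s['tcp_pos'][:2]-np.array(P);print('R',np.hypot(*d),'ang',np.degrees(np.arctan2(d[1],d[0])),'bar',s['eef_rot'][2]+270,'z',s['tcp_pos'][2],'F',s['contact_force'].round(1),'M',s['moment'].round(2))
E
python3 - <<'E'
from h import *
piv()
c=cap('top','top8.png')
ov(c,[],(160,240,180,240),8,'a.png')
E
```

```text
R 0.11346919447722914 ang 144.37943411744092 bar 142.35625366269235 z 0.059782445659373185 F [-10.1  -9.4   6.6] M [-3.36  3.46 -0.38]
```

View pics/a.png

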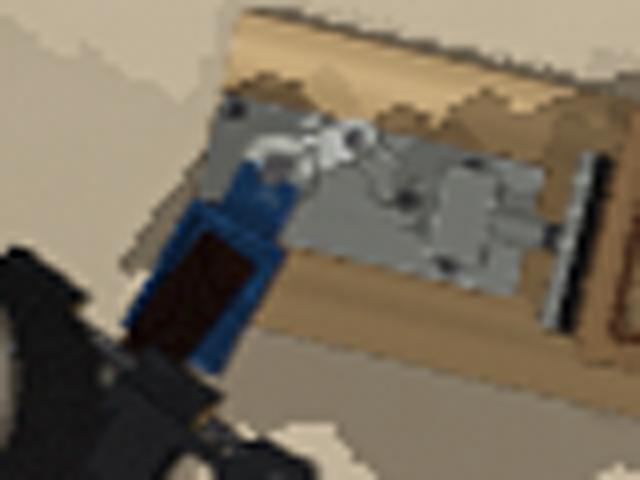

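Request:
{"fn": "jog_arm", "kwargs": {
  "steps": [
    [1, -0.0039, -0.0004, 0.0001, 2],
    [1, -0.0058, -0.0003, 0.0002, 3],
    [1, -0.0058, 0, 0.0002, 3],
    [1, -0.0058, 0, 0.0002, 3],
    [1, -0.0058, 0, 0.0002, 3],
    [1, -0.0058, 0, 0.0002, 3]
  ]
}}

```text
time_s: 10.12
tcp_pos: [0.5265, 0.1032, 0.0592]
eef_rot: [-90.2, -0.7, -144.7]
contact_force: [-17.0, -0.8, 2.5]
gripper_width: 0.0232
```

Run:
```python
from h import *
piv()
c=cap('top','top9.png')
ov(c,[],(160,240,180,240),8,'a.png')
```

```text
R 0.11349736734377772 ang 128.81597665636454 bar 125.29144074445233 z 0.05922762244439593 F [-17.   -0.8   2.5] M [-0.36  6.22 -0.35]
```

View pics/a.png

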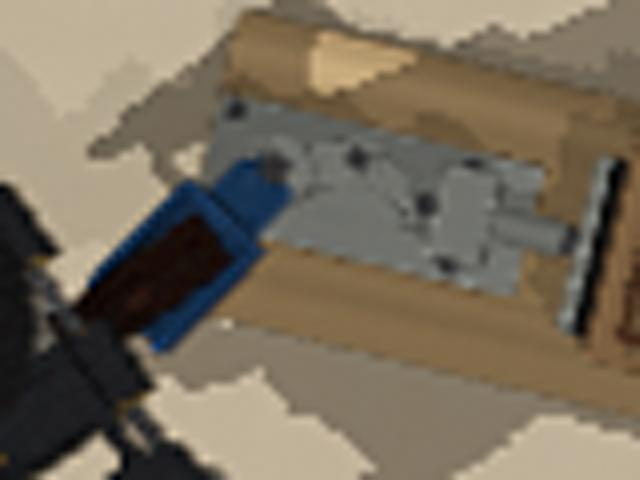

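Request:
{"fn": "jog_arm", "kwargs": {
  "steps": [
    [1, -0.0045, -0.0004, 0.0001, 2],
    [1, -0.0062, -0.0003, 0.0002, 3],
    [1, -0.0062, 0, 0.0002, 3],
    [1, -0.0062, 0, 0.0002, 3],
    [1, -0.0062, 0, 0.0002, 3],
    [1, -0.0062, 0, 0.0002, 2]
  ]
}}

```text
time_s: 10.67
tcp_pos: [0.5629, 0.1216, 0.061]
eef_rot: [-90.0, -0.2, -160.6]
contact_force: [0.5, -0.4, -1.4]
gripper_width: 0.023
```

Run:
```python
from h import *
piv()
c=cap('top','top10.png')
ov(c,[],(160,240,180,240),8,'a.png')
```

```text
R 0.11226700999626742 ang 108.0094878653638 bar 109.42394685872091 z 0.061035516820334444 F [ 0.5 -0.4 -1.4] M [0.05 0.09 0.02]
```

View pics/a.png

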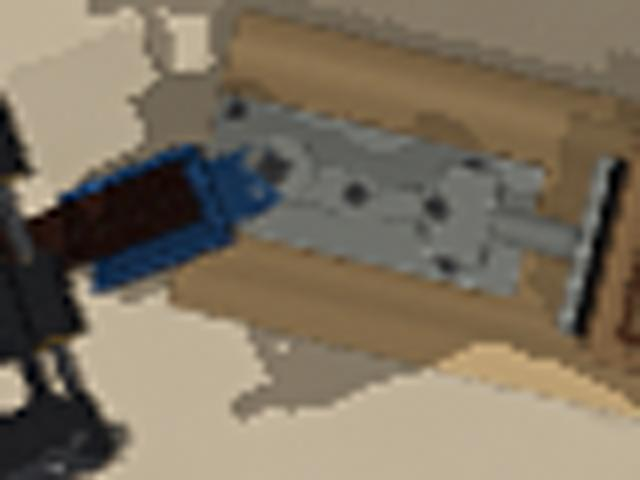

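Request:
{"fn": "jog_arm", "kwargs": {
  "steps": [
    [1, -0.005, 0, 0.0002, 2.5],
    [1, -0.005, 0, 0.0002, 2.5],
    [1, -0.004, 0, 0.0002, 2.5],
    [1, 0, 0, 0, 0],
    [1, 0, 0, 0, 0]
  ]
}}

```text
time_s: 11.13
tcp_pos: [0.578, 0.1258, 0.062]
eef_rot: [-90.0, 0.0, -167.8]
contact_force: [0.7, 0.2, -2.1]
gripper_width: 0.0232
```

Run:
```python
from h import *
piv()
c=cap('top','top11.png')
ov(c,[],(160,290,180,240),6,'a.png')
```

```text
R 0.11268067543281428 ang 100.03860821714238 bar 102.22200435299374 z 0.06200653745016498 F [ 0.7  0.2 -2.1] M [0.06 0.19 0.01]
```

View pics/a.png

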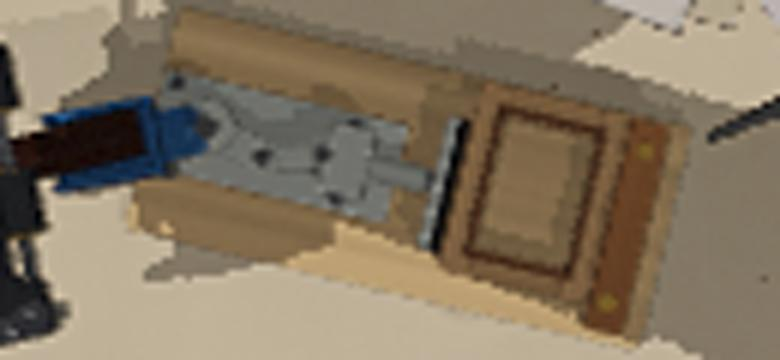

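Request:
{"fn": "jog_arm", "kwargs": {
  "steps": [
    [1, 0.0015, 0, 0, 0],
    [1, 0, -0.004, 0, 0],
    [1, 0, -0.008, 0, 0],
    [1, 0, -0.02, 0, 0],
    [1, 0, -0.03, 0, 0],
    [1, 0, -0.03, 0, 0],
    [1, 0, 0, 0, 0]
  ]
}}

```text
time_s: 11.77
tcp_pos: [0.5799, 0.1267, 0.1613]
eef_rot: [-90.1, 0.6, -167.8]
contact_force: [1.6, 1.5, -1.2]
gripper_width: 0.0234
```

Run:
```python
from h import *
piv()
go(.46,-.36,.15,-112.6)
c=cap('top','top12.png');c2=cap('scene','scene12.png')
ov(c,[],(160,290,180,240),6,'a.png')
ov(c2,[],(200,340,120,270),4,'b.png')
```

```text
R 0.11325197724593428 ang 99.01625141696492 bar 102.22792214219439 z 0.16129189324504428 F [ 1.6  1.5 -1.2] M [ 0.17 -0.1   0.02]
pos [0.5799 0.1267 0.1613] rot [ -90.08    0.59 -167.77] J [ 31.3  16.5 -17.    0.1 -55.9 -19.1] w 0.023392207691612075 F [ 1.6  1.5 -1.2] t 11.7667
tool shift [0.2203 0.0084 0.4502] turn -55.17
```

View pics/top12.png

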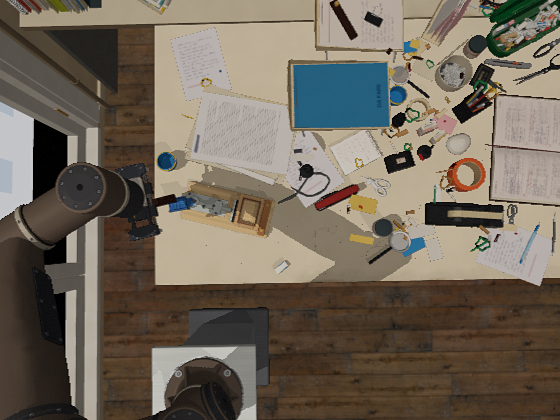

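View pics/b.png

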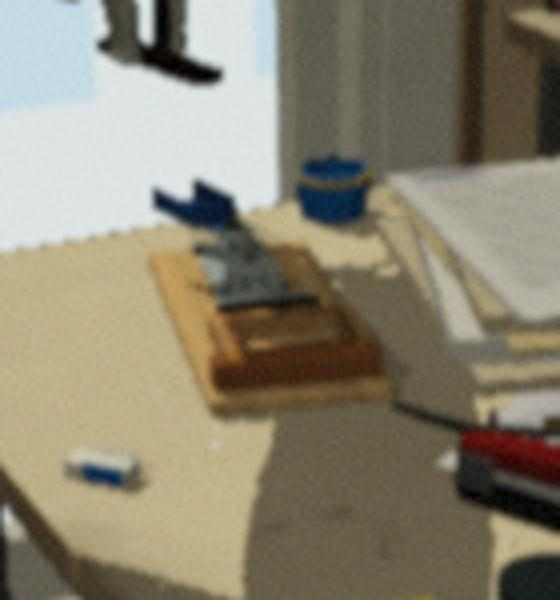

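Run:
```python
from h import *
go(.433,-.047,.13,167.4)
```

```text
pos [0.5772 0.1259 0.1563] rot [ -90.08    0.22 -167.86] J [ 31.2  16.7 -17.3   0.  -55.7 -19.1] w 0.023100442246740807 F [ 0.6  0.3 -2.8] t 11.8667
tool shift [0.1775 0.0254 0.1388] turn 24.74
```

Request:
{"fn": "jog_arm", "kwargs": {
  "steps": [
    [1, 0.0222, 0, 0.0173, 0],
    [1, 0.0222, 0, 0.0173, 0],
    [1, 0.0222, 0, 0.0173, 0],
    [1, 0.0222, 0, 0.0173, 0],
    [1, 0.0222, 0, 0.0173, 0],
    [1, 0.0222, 0, 0.0173, 0],
    [1, 0.0222, 0, 0.0173, 0],
    [1, 0.0222, 0, 0.0173, 0],
    [1, 0, 0, 0, 7],
    [1, 0, 0, 0, 7],
    [1, 0, 0, 0, 7],
    [1, 0, 0, 0, 3.7]
  ]
}}

```text
time_s: 12.87
tcp_pos: [0.431, -0.0475, 0.1533]
eef_rot: [-90.0, -0.1, 167.0]
contact_force: [1.2, -0.3, -2.1]
gripper_width: 0.023
```

Request:
{"fn": "jog_arm", "kwargs": {
  "steps": [
    [1, 0, 0.01, 0, 0],
    [1, 0, 0.01, 0, 0],
    [1, 0, 0, 0, 0]
  ]
}}

```text
time_s: 13.12
tcp_pos: [0.43, -0.0476, 0.1319]
eef_rot: [-89.9, -0.2, 167.4]
contact_force: [0.2, 0.9, -2.5]
gripper_width: 0.0233
```

Run:
```python
from h import *
go(.433,-.047,.05,167.4)
```

```text
pos [ 0.43   -0.0476  0.1319] rot [-89.91  -0.22 167.39] J [ 20.    4.1 -37.5  -0.1 -48.6 -32.5] w 0.023281340189450116 F [ 0.2  0.9 -2.5] t 13.1167
tool shift [-0.0031  0.0818 -0.0013] turn -0.01
```

Request:
{"fn": "jog_arm", "kwargs": {
  "steps": [
    [1, -0.003, 0.03, -0.001, 0],
    [1, 0, 0.03, 0, 0],
    [1, 0, 0.022, 0, 0],
    [1, 0, 0.015, 0, 0],
    [1, 0, 0.005, 0, 0],
    [1, 0, 0, 0, 0],
    [1, 0, 0, 0, 0]
  ]
}}

```text
time_s: 13.7
tcp_pos: [0.4353, -0.0468, 0.0324]
eef_rot: [-90.0, -0.0, 167.4]
contact_force: [-0.8, 0.4, -1.3]
gripper_width: 0.0234
```

Run:
```python
from h import *
go(.433,-.047,.022,167.4)
c=cap('scene','scene13.png');ov(c,[],(190,330,150,270),5,'b.png')
```

```text
pos [ 0.4353 -0.0468  0.0324] rot [-8.9980e+01 -1.0000e-02  1.6744e+02] J [ 19.9  13.9 -43.6   0.  -32.4 -32.4] w 0.0234281382837281 F [-0.8  0.4 -1.3] t 13.7
tool shift [0.0022 0.0104 0.0007] turn 0.04
```

View pics/b.png

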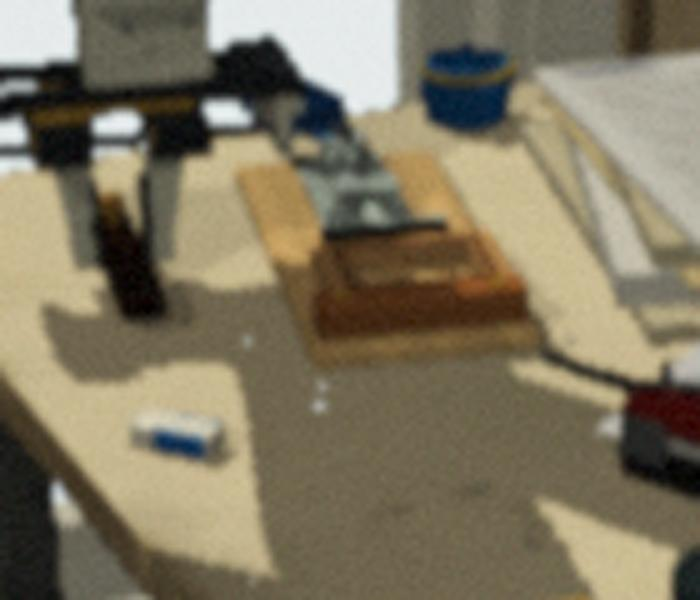

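Request:
{"fn": "jog_arm", "kwargs": {
  "steps": [
    [1, 0, 0.005, 0, 0],
    [1, 0, 0.003, 0, 0],
    [1, 0, 0.001, 0, 0],
    [1, 0, 0, 0, 0],
    [1, 0, 0, 0, 0]
  ]
}}

```text
time_s: 14.17
tcp_pos: [0.4351, -0.0468, 0.0231]
eef_rot: [-90.0, 0.0, 167.4]
contact_force: [0.9, -0.3, -1.5]
gripper_width: 0.0231
```

Request:
{"fn": "jog_arm", "kwargs": {
  "steps": [
    [1, 0, 0.001, 0, 0],
    [1, 0, 0.0005, 0, 0],
    [1, 0, 0, 0, 0]
  ]
}}

```text
time_s: 14.42
tcp_pos: [0.4352, -0.0468, 0.0217]
eef_rot: [-90.0, 0.0, 167.4]
contact_force: [-1.6, 0.4, 2.4]
gripper_width: 0.0232
```

Contact with the table; opening slowly and retreating straight up.

Request:
{"fn": "jog_arm", "kwargs": {
  "steps": [
    [0.7, 0, 0, 0, 0],
    [0.6, 0, 0, 0, 0],
    [0.5, 0, 0, 0, 0],
    [0.45, 0, 0, 0, 0],
    [0.45, 0, 0, 0, 0],
    [0.45, 0, 0, 0, 0]
  ],
  "squeeze": 10
}}

```text
time_s: 14.92
tcp_pos: [0.4351, -0.0468, 0.0215]
eef_rot: [-90.0, -0.0, 167.4]
contact_force: [0.2, 0.0, 0.1]
gripper_width: 0.0476
```

Request:
{"fn": "jog_arm", "kwargs": {
  "steps": [
    [0.45, 0, -0.005, 0, 0],
    [0.45, 0, -0.02, 0, 0],
    [0.45, 0, -0.03, 0, 0],
    [0.45, 0, -0.035, 0, 0],
    [0.45, 0, -0.035, 0, 0],
    [0.45, 0, -0.035, 0, 0],
    [0.45, 0, -0.02, 0, 0],
    [0.45, 0, 0, 0, 0]
  ]
}}

```text
time_s: 15.58
tcp_pos: [0.4375, -0.0465, 0.2068]
eef_rot: [-90.2, 0.5, 167.5]
contact_force: [1.3, 0.6, 0.5]
gripper_width: 0.0482
```

Run:
```python
from h import *
go(.43,-.25,.2,167)
c=cap('scene','scene14.png');ov(c,[],(190,330,150,270),5,'b.png')
```

```text
pos [ 0.4375 -0.0465  0.2068] rot [-90.2    0.46 167.46] J [ 19.9  -0.7 -31.1   0.1 -59.1 -32.4] w 0.04824300233629969 F [1.3 0.6 0.5] t 15.5833
tool shift [-0.0368  0.0064  0.2003] turn 0.46
```

View pics/b.png

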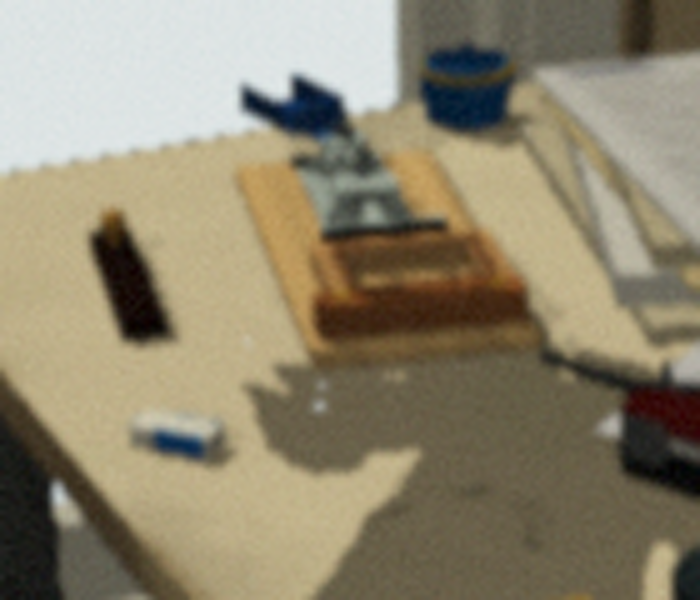

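Request:
{"fn": "jog_arm", "kwargs": {
  "steps": [
    [0.45, 0, 0, 0.02, 0],
    [0.45, 0, 0, 0.035, 0],
    [0.45, 0, 0, 0.035, 0],
    [0.45, 0, 0, 0.035, 0],
    [0.45, 0, 0, 0.035, 0],
    [0.45, 0, 0, 0.035, 0],
    [0.45, 0, 0, 0.035, 0],
    [0.45, 0, 0, 0.02, 0],
    [0.45, 0, 0, 0, 0]
  ]
}}

```text
time_s: 16.38
tcp_pos: [0.379, -0.2934, 0.2003]
eef_rot: [-90.0, -0.1, 167.2]
contact_force: [0.7, -0.0, 0.3]
gripper_width: 0.0484
```

Run:
```python
from h import *
c=cap('top','top15.png');ov(c,[],(150,290,170,275),5.5,'a.png')
im=c['image'].astype(float);sc=im[:,:,2]-im[:,:,0]
m=(sc>25).astype(np.uint8)
from m import rect
print(rect(c,m,.051,(160,200,190,225)))
```

```text
(((590.277099609375, 54.964805603027344), (38.82426452636719, 78.20436096191406), 10.161026000976562), 291)
```

View pics/a.png

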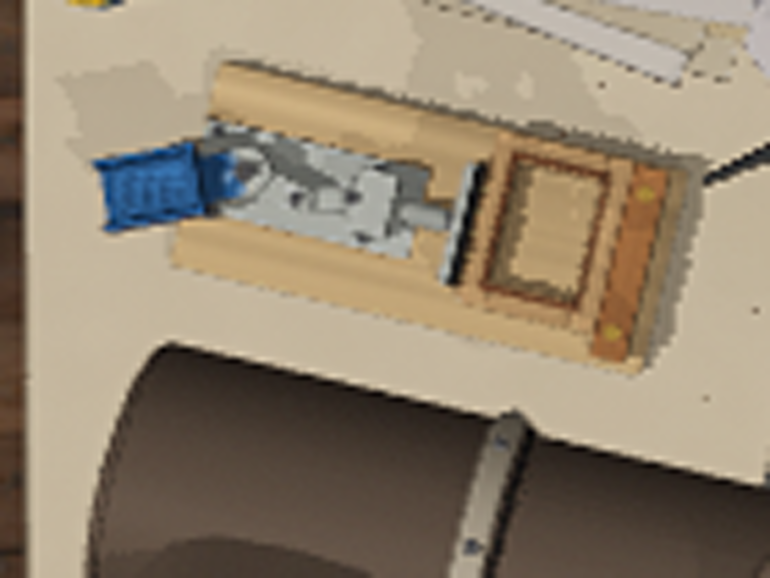

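```bash
python3 -c "
from plant import r
print(r.close_job())"
```

```text
the job is handed in; nothing more can be done
None
```

The clamp is over and gripping the frame, and the job was handed in at about 16.5 s on the robot's clock (limit 48 s).

**What I did:** I gripped the bar between its middle and the knob and lowered its plain end into the blue channel. With it I swung the handle past the dead point until the clamp snapped over. Then I lifted the bar straight out, laid it flat on the table beside the near side of the board, and moved the arm clear.

**Last checks:**
- **Handle:** it turned about 65° (1.14 rad) between the first and last top views, and the stop is at 1.15 rad.
- **Frame:** in the last top view the jaw is against the frame and the frame is against the fence.
- **Bar:** the last scene view shows it lying flat and free of the board.
- **Other things:** the eraser and ink pot look unmoved in that view. I did not compare the jar, magnifier and stamp picture by picture, but the arm stayed well above everything while travelling.
- **Force:** the highest reading on the tool was about 17 N, during the swing.

**What disagreed:**
- The scene camera put things about 1–2 pixels lower than the top camera and the arm's own position did. I relied on the top camera and the arm.
- The handle started about 3° off the board angle I first estimated, so I aligned the bar to the handle's measured direction.
- The arm hid the bar in the last top view, so its resting place was checked only in the scene view.

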